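# Open the combination lock in its bench stand and show it open

### The arm

A 6-joint arm with a two-finger parallel gripper is mounted at the origin on the work surface. World frame = base frame: x ahead of the robot, y to its left, z up, the work surface at z = 0. Lengths are in m, angles in degrees, forces in N, time in s.
With the tool pointing down it reaches from about 0.4 to 0.925 m from the base axis. Payload 3.4 kg.
Tool frame: the origin (TCP) lies at the centre of the arm's flange, where the gripper is bolted on; the fingertips stand 173 mm ahead of it and the grasp point (between the pads) lies 155 mm ahead of it (robot.tcp_to_tips is the distance from the TCP to the fingertips, in m); z points along the fingers, y is the line along which they close (so a half turn about z gives the same grasp; the last joint's range is limited). The gripper opens to 85 mm and grips with 20 to 120 N. Pads are 22 mm wide; open, the fingers measure 114 mm over their backs; the gripper's body (76 mm by 85 mm) begins 54 mm behind the grasp point. The pads swing forward as they close: fully open they stand 13 mm farther back than shut.
Start: joints at [71.075, 17.578, 86.31, -0, 76.112, -4.211], TCP at [0.146, 0.556, 0.405] pointing down, gripper open.
Joint ranges: [-179.03, 179.03], [-60, 130.46], [8.19, 133.38], [-81.62, 261.62], [5.75, 156.47], [-153.77, 153.77]. Speed limits (degrees/s): [147.25, 147.25, 180, 180, 180, 180].

### API

Orientations are given as [roll, pitch, yaw] about the fixed x, y, z axes, in that order (R = Rz(yaw) Ry(pitch) Rx(roll)).
In Python, from workcell import telemetry, vision, workorder, robot gives the robot as it stands.
- The arm moves only by the tool send_rows, never from a script. Its argument "series" is a list of rows, each an object of numbers: "x", "y", "z": the shift along the world's x, y, z in units of 0.25 m (1.0 is 0.25 m); "wx", "wy", "wz": the turn, a rotation vector about the world's x, y, z in units of 180 degrees (1.0 is 180 degrees); "jaw": the finger opening in mm, from 0 to 85.4. In form: [{"x": .., "y": .., "z": .., "wx": .., "wy": .., "wz": .., "jaw": ..}, ...]. A call has 1 to 12 rows; each row is the pose to reach, as a shift and turn from the pose commanded when the call began, turning the shorter way round; what a row does not reach only later rows make up. A row lasts 1/12 s, in which the tool goes at most 41.7 mm and 7.16 degrees, less where a joint would pass 70% of its speed; a pose out of reach is approached as far as the arm can. A call with a number of a shift or a turn outside -1 to 1 is refused whole. A call with a gripper value outside its range is refused whole. The fingers move at their own pace and stop on an object; the grip force is fixed at half the most. Time passes only in rows, so rows that repeat a pose let the fingers close. It gives the time, the measured TCP pose, the force, the opening and the grip force at its end, in the units of the state.
- telemetry.sense(): the state, without advancing time (a new reading comes with each control period).
- vision.read_camera(name): name is "scene" or "top" or "wrist"; returns (picture, depth): 384x512x3 uint8, red, green, blue; 384x512 float32, m along the optical axis (not along the pixel's ray), 0 where there is no reading.
- vision.get_calibration(name): a dict with "intrinsics" (3x3 intrinsics, pixels), "R" (3x3) and "t" (3): a world point X has camera coordinates R X + t. Camera axes: x right, y down, z forward; pixel columns grow to the right and rows downward; lengths in m; the calibration is good to about 2 mm. A picture is of the moment at which its call begins: read the wrist's pose just before it. get_calibration takes no time and is no camera call; for the wrist camera it gives the pose at the moment of the call.
- workorder.close_job(): hands the job in; it is judged then, once.
The state is a dict: "t": time; "joint_positions": joint angles; "joint_velocities": joint speeds; "effort": joint torques, N m; "position": TCP position; "eef_rot": TCP orientation; "ft_force": force on the tool from outside, world axes, zero at the start; "torque": the same for the moment, N m; "grip_width": finger opening in m; "grip_force": force on a finger pad.
Only numpy, scipy, OpenCV 4.12 (cv2) and the standard library are available. Lean on these libraries where they do the work, as an engineer would, in place of code of your own. Each camera call takes 0.05 s, during which the arm holds its last target. There are 200 camera calls.

### The job

A combination padlock lies in the grey stand on the lab bench. First push the stand's sprung plunger all the way down so that the keeper plate over the lock draws back; then turn the dial, feeling its clicks, until its pointer lines up with the white index mark at the shackle end of the lock, and pull the shackle fully out. Take the open lock out of the stand without knocking the glassware and other things about, and finish while holding it still in the gripper, shackle still out, with all of it at least 100 mm above the bench.

Things in the scene. Friction and masses are not known exactly. Their poses are not given: they have to be found in the camera images.
- stand: Grey steel stand fixed to the bench, base 25 mm high, x = -108 to 42, y = -50 to 50. Origin on the bench under the middle of the lock's place; +x to the shackle side, z up. The lock lies on the base inside an 8 mm rim with 2 mm play; the rim ends at x = 40 and the shackle passes over it. Behind the lock, x = -46 to -104, a block up to 67 mm high carries the plunger at x = -80.
- lock: Loose padlock lying on its back, dial up: body 64 (x) x 76 (y) x 30 (z) mm, about 0.4 kg in all. Origin: centre of its underside, 25 mm above the bench at the start; +x to the shackle, z out of the dial face. The white index mark is a rib on the upper face at its +x edge (y = 0). The keeper plate overlaps the body's -x edge by 7 mm, 1.5 mm above it, and holds the lock down until drawn back.
- plunger_top (a point): Centre of the flat top of the plunger's black round cap, 26 mm across, 88 mm above the bench when up. It moves 12 mm straight down against a spring, about 4 N at first and 11 N at the bottom, and springs back up when let go. Judge the push by its travel; the force felt while moving is jumpy.
- plunger (a joint): Plunger travel, m: 0 up, 0.012 fully down.
- keeper (a joint): Keeper plate travel, m: 0 over the lock, about 0.011 drawn back. The plunger drives it back one for one; it then stays back by friction. It clears the lock from about 0.009. Its top is 62 mm above the bench (front lip 64).
- dial_grip (a point): Grip point on the dial's axis, 57 mm above the lock's underside (82 above the bench). The dial is a black disc of 22 mm radius, up to 38 mm above the underside, and on it a grip bar 14 mm wide, 34 mm long, up to 66 mm above the underside. +x lies along the bar to its pointed, white-lined end (the pointer); z is the dial's axis.
- dial (a joint): Dial angle, rad: 0 when the pointer is at the index mark (along the lock's +x), growing counter-clockwise from above. Ten clicks a turn, 0.628 apart; a sprung pawl draws it into each (about 0.06 N m to leave one). Starts 1 to 4 clicks counter-clockwise of the mark, so turn it clockwise; stops at -0.95 and 3.4. The shackle is free only within about 0.1 of 0, else blocked after 2 mm.
- shackle_crown (a point): Middle of the shackle's straight crown, a round bar 9 mm thick along the lock's y, 74 mm from the lock's origin along +x when shut, 15 mm above its underside (40 above the bench). The legs are 9 mm thick at y = +-26, 43 mm between them; nothing is under the crown but the bench, and 28 mm is free between crown and stand. Axes as the lock's.
- shackle (a joint): Shackle travel out of the lock along the lock's +x, m: 0 shut, 0.018 fully out at its stop. About 4 N of friction to move it once the dial is right; it stays where it is left. The pull is borne by the rim of the stand.
- stain_bottle: Bystander: small brown bottle, 38 mm across, 72 high, beside the lock. Origin under its foot.
- specimen_jar: Bystander: small jar, 44 mm across, 65 high, beside the stand. Origin under its foot.
- slide_box: Bystander: open card slide box 80 x 60 x 30 mm beside the lock. Origin under its centre.
- petri_dish: Bystander: glass dish 84 mm across, 15 high, near the shackle end. Origin under its centre.
- beaker: Bystander: glass beaker 72 mm across, 95 high, to the left of the stand. Origin under its foot.
- reagent_bottle: Bystander: brown bottle 72 mm across, 150 high, to the left of the stand. Origin under its foot.
- clamp_block: Bystander: wooden block 50 x 140 x 22 mm, to the right. Origin under its centre.
Mind the look-alikes: they are no part of the job. What is shaped like the lock but blue or turquoise is not meant.

How it is judged (in metres and radians):
On the way, in this order (a step that is already met when the one before it is completed fails the run):
1. the plunger is pushed fully down and the keeper is drawn back (value of joint plunger above 0.0105 m and value of joint keeper above 0.009 m), for 0.1 s.
2. the dial's pointer is at the index mark (value of joint dial between -0.13 and 0.13 rad), for 0.2 s.
3. the shackle is pulled fully out (value of joint shackle above 0.015 m), for 0.2 s.
At the end, for the whole second after the job is handed in: Lock held by the fingers (over 2 N), its origin and crown over 100 mm above the bench, shackle at least 15 mm out, touching neither stand nor bystanders, nearly still (under 60 mm/s, 0.8 rad/s); keeper still drawn back at least 9 mm (value of joint shackle above 0.015 m and value of joint keeper above 0.009 m and height (world z) of each of lock, shackle_crown above 0.1 m and contact force between lock and the fingers above 2 N and contact force between lock and stand below 0.1 N and contact force between lock and stain_bottle below 0.1 N and contact force between lock and specimen_jar below 0.1 N and contact force between lock and slide_box below 0.1 N and contact force between lock and petri_dish below 0.1 N and contact force between lock and beaker below 0.1 N and contact force between lock and reagent_bottle below 0.1 N and contact force between lock and clamp_block below 0.1 N and linear speed of lock below 0.06 m/s and angular speed of lock below 0.8 rad/s); the arm keeps its last pose, push and grip.
It fails at once if a bystander is knocked more than 30 mm from its place (distance of any of stain_bottle, specimen_jar, slide_box, petri_dish, beaker, reagent_bottle, clamp_block from where it was at the start of the episode above 0.03 m).
It fails at once if a bottle, jar or beaker is tipped over (angle between any of stain_bottle, specimen_jar, slide_box, petri_dish, beaker, reagent_bottle, clamp_block's own z axis and vertical above 0.6 rad).
It also fails if it takes over 72 s, if anything falls off the work surface, if the arm or the gripper's body presses on something with over 40 N, if the wrist force passes 120 N, or if a joint passes its speed limit or range.

## Working session

There is one attempt and no reset: what is moved stays moved. The work goes in short steps, Python scripts to look and compute and a tool call to move; the robot and the scene stay as the last step left them, time stands still between calls to the robot, and variables do not carry over. Pictures are saved under pics/ and viewed, at most 10 in all, crops included, and the job is handed in when it is done.

Besides the shell and the picture viewer there is one more tool, called as name(argument=value, ...), one argument or row to a line, values as JSON. send_rows: Moves the arm, as the interface text tells. Its arguments: {"type":"object","properties":{"series":{"type":"array","items":{"type":"object","properties":{"x":{"type":"number"},"y":{"type":"number"},"z":{"type":"number"},"wx":{"type":"number"},"wy":{"type":"number"},"wz":{"type":"number"},"jaw":{"type":"number"}}}}},"required":["series"]}

```bash
mkdir -p pics; ls; python3 - <<'E'
from workcell import telemetry, vision, workorder, robot
import cv2,numpy as np
print(telemetry.sense())
for n in("scene","top"):
    p,d=vision.read_camera(n); c=vision.get_calibration(n)
    print(n,c['intrinsics'],c['R'],c['t'])
    cv2.imwrite(f"pics/{n}0.png",p[:,:,::-1]); np.save(f"{n}0.npy",d)
E
```

```text
pics
{'t': 0.0, 'joint_positions': array([ 7.10762437e+01,  1.76246456e+01,  8.63825794e+01, -4.27572588e-04,
        7.61106332e+01, -4.20967887e+00]), 'joint_velocities': array([ 0.03938951, -0.03625077, -0.04266119,  0.01131175, -0.10218759,
        0.0635227 ]), 'effort': array([-3.68963056e-04, -4.57536578e+01, -2.51918650e+01, -1.92572547e-04,
        1.34681346e-02,  7.51281789e-06]), 'position': array([0.14595109, 0.55583031, 0.40376545]), 'eef_rot': array([-1.79882429e+02, -8.23782944e-03,  1.65286017e+02]), 'ft_force': array([-0.55422902, -0.69981726,  0.45949061]), 'torque': array([ 0.0358746 , -0.03906696,  0.02374853]), 'grip_force': 0.0, 'grip_width': 0.08547138501472352}
scene [[374.60867047   0.         257.54792228]
 [  0.         374.60867047 187.06860151]
 [  0.           0.           1.        ]] [[-0.77543902  0.63129261 -0.01280512]
 [ 0.51874962  0.62537438 -0.58292857]
 [-0.35999051 -0.45866821 -0.8124225 ]] [ 0.41944527 -0.23378699  1.20811233]
top [[450.57881816   0.         259.22614804]
 [  0.         450.57881816 190.09432484]
 [  0.           0.           1.        ]] [[ 2.83702284e-02 -9.99597314e-01 -5.82316671e-04]
 [-9.85899547e-01 -2.78853430e-02 -1.64998459e-01]
 [ 1.64915779e-01  5.25514972e-03 -9.86293653e-01]] [0.014041   0.56079045 1.31417248]
```

View pics/top0.png

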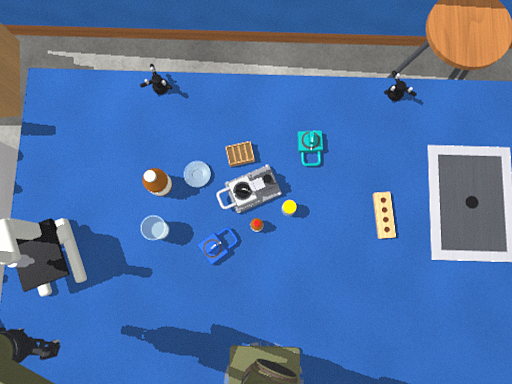

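View pics/scene0.png

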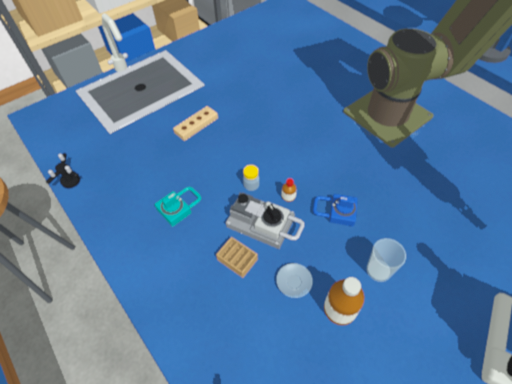

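The top view shows the grey lock in its stand around (248,190), with the shackle to the left at (222,200) and the plunger cap near (266,181). The blue lock (215,245) and the turquoise one (311,145) are decoys. Next I get metric positions and a zoomed crop.

```bash
cat > h.py <<'E'
import numpy as np,cv2
from workcell import telemetry, vision
def pts(d,c):
    K=c['intrinsics'];v,u=np.mgrid[:d.shape[0],:d.shape[1]]
    P=np.stack([(u-K[0,2])/K[0,0]*d,(v-K[1,2])/K[1,1]*d,d],-1)
    return (P-c['t'])@c['R']          # R^T(P-t)
def ray(u,v,z,c):
    K=c['intrinsics'];R=c['R'];C=-R.T@c['t']
    r=R.T@np.array([(u-K[0,2])/K[0,0],(v-K[1,2])/K[1,1],1]);return C+r*(z-C[2])/r[2]
def proj(X,c):
    p=c['R']@np.asarray(X)+c['t'];p=c['intrinsics']@p;return p[:2]/p[2]
E
python3 - <<'E'
from h import *
d=np.load('top0.npy');c=vision.get_calibration('top');W=pts(d,c)
for n,(u,v) in dict(plunger=(266,181),dial=(241,188),crown=(222,200),dish=(197,174),reag=(152,177),beaker=(154,228),stain=(257,225),jar=(289,207),box=(240,153)).items():
    print(n,W[v,u].round(3))
Z=W[...,2];reg=np.zeros(d.shape,bool);reg[160:218,212:290]=1
for lo,hi in((.06,.07),(.075,.1),(.047,.06),(.02,.03),(.035,.05)):
    m=reg&(Z>lo)&(Z<hi);q=W[m][:,:2];print(lo,hi,m.sum(),q.mean(0).round(3) if len(q) else'', cv2.minAreaRect(q.astype(np.float32)) if len(q)>3 else '')
im=cv2.imread('pics/top0.png')[130:250,180:320];cv2.imwrite('pics/crop0.png',cv2.resize(im,None,fx=5.5,fy=5,interpolation=cv2.INTER_CUBIC))
E
```

```text
plunger [0.581 0.011 0.088]
dial [0.558 0.083 0.089]
crown [ 0.534  0.145 -0.002]
dish [0.613 0.226 0.005]
reag [0.336 0.023 1.389]
beaker [0.44  0.351 0.001]
stain [0.452 0.033 0.074]
jar [ 0.509 -0.06   0.064]
box [0.679 0.093 0.026]
0.06 0.07 425 [0.565 0.022] ((0.5377168655395508, 0.020194195210933685), (0.14329466223716736, 0.14289256930351257), 21.270071029663086)
0.075 0.1 122 [0.571 0.046] ((0.5704151391983032, 0.04632963985204697), (0.026323841884732246, 0.10893745720386505), 23.62115478515625)
0.047 0.06 487 [0.557 0.064] ((0.5628407597541809, 0.04128091037273407), (0.21277271211147308, 0.1277899146080017), 85.9662857055664)
0.02 0.03 432 [0.572 0.039] ((0.5754494071006775, 0.036684855818748474), (0.1985650509595871, 0.16611839830875397), 87.99505615234375)
0.035 0.05 203 [0.536 0.1  ] ((0.5702627897262573, 0.04547913372516632), (0.22173216938972473, 0.14915399253368378), 87.20262908935547)
```

View pics/crop0.png

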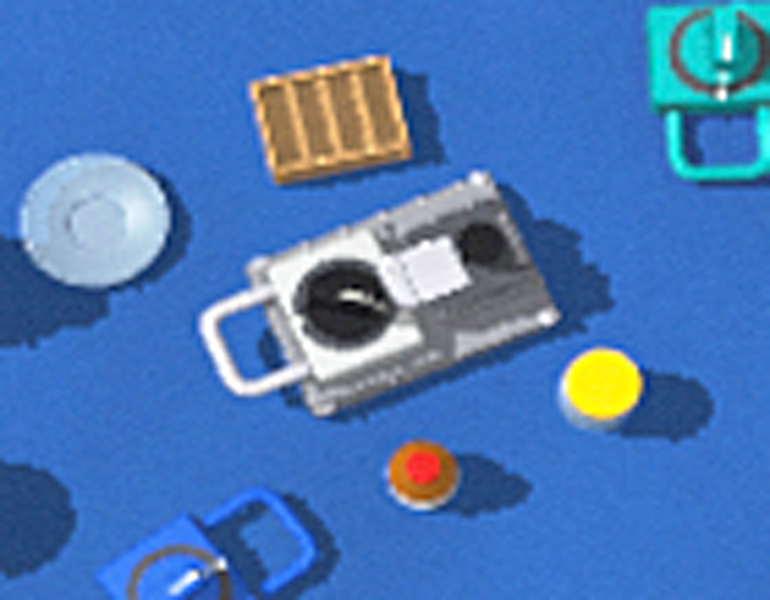

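The crop shows the plunger cap at crop (485,243), the dial at (345,300) with its white pointer toward the keeper (about 4 clicks off), and the shackle at lower left. I'll work out the rough pose and the hover move.

```bash
python3 - <<'E'
from h import *
c=vision.get_calibration('top')
p=ray(180+485/5.5,130+243/5,.088,c);q=ray(180+345/5.5,130+303/5,.063,c)
d=q-p;print(p,q,np.hypot(*d[:2]),np.degrees(np.arctan2(d[1],d[0])))
for n,u,v,z in(('stain',422,466,.072),('jar',601,382,.065)): print(n,ray(180+u/5.5,130+v/5,z,c))
s=telemetry.sense();w=vision.get_calibration('wrist')
from scipy.spatial.transform import Rotation as Ro
R=Ro.from_euler('xyz',s['eef_rot'],degrees=True).as_matrix()
C=-w['R'].T@w['t'];print('cam in tool',R.T@(C-s['position']));print(R.T@w['R'].T,w['intrinsics'][0,0])
E
```

```text
[0.58822929 0.00435584 0.088     ] [0.55450377 0.0789771  0.063     ] 0.08188860065166213 114.32087113391312
stain [0.45750866 0.03430642 0.072     ]
jar [ 0.51067918 -0.06048776  0.065     ]
cam in tool [0.07808445 0.0007145  0.03215138]
[[ 9.86626448e-05 -9.52393954e-01 -3.04870050e-01]
 [ 9.99999837e-01 -7.74361920e-05  5.65527476e-04]
 [-5.62212925e-04 -3.04870056e-01  9.52393791e-01]] 327.89674199401765
```

send_rows(
  series=[
    {"x":0.56,"y":-0.675,"z":0,"wz":-0.095,"jaw":85},
    {"x":0.56,"y":-0.675,"z":0,"wz":-0.095,"jaw":0},
    {"x":0.56,"y":-0.675,"z":0,"wz":-0.095,"jaw":0},
    {"x":0.56,"y":-0.675,"z":0,"wz":-0.095,"jaw":0},
    {"x":0.56,"y":-0.675,"z":0,"wz":-0.095,"jaw":0},
  ],
)

```text
schema error: expected keys x, y, z, wx, wy, wz, jaw
```

send_rows(
  series=[
    {"x":0.56,"y":-0.675,"z":0,"wz":-0.095,"jaw":0},
    {"x":0.56,"y":-0.675,"z":0,"wz":-0.095,"jaw":0},
    {"x":0.56,"y":-0.675,"z":0,"wz":-0.095,"jaw":0},
    {"x":0.56,"y":-0.675,"z":0,"wz":-0.095,"jaw":0},
    {"x":0.56,"y":-0.675,"z":0,"wz":-0.095,"jaw":0},
  ],
)

```text
schema error: expected keys x, y, z, wx, wy, wz, jaw
```

send_rows(
  series=[
    {"x":0.56,"y":-0.675,"z":0,"wz":-0.095,"jaw":0},
    {"x":0.56,"y":-0.675,"z":0,"wz":-0.095,"jaw":0},
    {"x":0.56,"y":-0.675,"z":0,"wz":-0.095,"jaw":0},
    {"x":0.56,"y":-0.675,"z":0,"wz":-0.095,"jaw":0},
    {"x":0.56,"y":-0.675,"z":0,"wz":-0.095,"jaw":0},
    {"x":0.56,"y":-0.675,"z":0,"wz":-0.095,"jaw":0},
    {"x":0.56,"y":-0.675,"z":0,"wz":-0.095,"jaw":0},
  ],
)

```text
schema error: expected keys x, y, z, wx, wy, wz, jaw
```

```bash
python3 - <<'E'
from h import *
s=telemetry.sense();c=vision.get_calibration('wrist');p,d=vision.read_camera('wrist')
print(s['t'],s['position'],s['eef_rot'],s['grip_width'])
np.savez('w1.npz',p=p,d=d,**c);cv2.imwrite('pics/w1.png',cv2.resize(p[:,:,::-1],(800,600)))
E
```

```text
0.1 [0.14596036 0.55586324 0.40387401] [-1.79894507e+02 -8.99366997e-03  1.65286854e+02] 0.08526373044731349
```

View pics/w1.png

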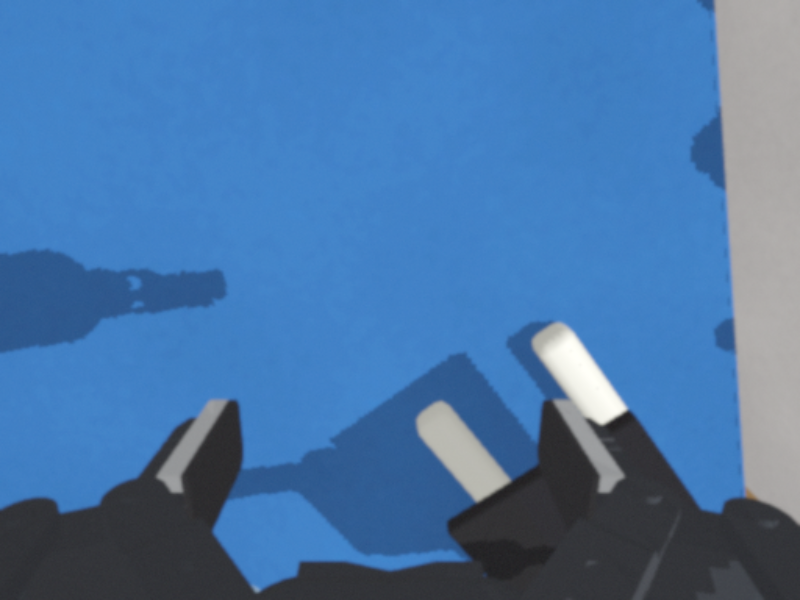

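The picture shows only the bench at the start pose, with the fingertips near (215,430) and (570,430). All seven keys are required, so I'm resending.

send_rows(
  series=[
    {"x":0.58,"y":-0.715,"z":0,"wx":0,"wy":0,"wz":-0.095,"jaw":0},
    {"x":0.58,"y":-0.715,"z":0,"wx":0,"wy":0,"wz":-0.095,"jaw":0},
    {"x":0.58,"y":-0.715,"z":0,"wx":0,"wy":0,"wz":-0.095,"jaw":0},
    {"x":0.58,"y":-0.715,"z":0,"wx":0,"wy":0,"wz":-0.095,"jaw":0},
    {"x":0.58,"y":-0.715,"z":0,"wx":0,"wy":0,"wz":-0.095,"jaw":0},
  ],
)

```text
t: 0.57
position: [0.2778, 0.3927, 0.4044]
eef_rot: [-180.0, 0.0, 148.2]
ft_force: [0.9, -0.7, -0.5]
grip_width: 0.0253
grip_force: 0.0
```

send_rows(
  series=[
    {"x":0.58,"y":-0.715,"z":0,"wx":0,"wy":0,"wz":-0.095,"jaw":0},
    {"x":0.58,"y":-0.715,"z":0,"wx":0,"wy":0,"wz":-0.095,"jaw":0},
    {"x":0.58,"y":-0.715,"z":0,"wx":0,"wy":0,"wz":-0.095,"jaw":0},
    {"x":0.58,"y":-0.715,"z":0,"wx":0,"wy":0,"wz":-0.095,"jaw":0},
    {"x":0.58,"y":-0.715,"z":0,"wx":0,"wy":0,"wz":-0.095,"jaw":0},
  ],
)

```text
t: 0.98
position: [0.4092, 0.2307, 0.4047]
eef_rot: [180.0, -0.0, 131.1]
ft_force: [0.8, 1.0, -0.3]
grip_width: -0.0003
grip_force: 0.0
```

send_rows(
  series=[
    {"x":0.58,"y":-0.715,"z":0,"wx":0,"wy":0,"wz":-0.095,"jaw":0},
    {"x":0.58,"y":-0.715,"z":0,"wx":0,"wy":0,"wz":-0.095,"jaw":0},
    {"x":0.58,"y":-0.715,"z":0,"wx":0,"wy":0,"wz":-0.095,"jaw":0},
    {"x":0.58,"y":-0.715,"z":0,"wx":0,"wy":0,"wz":-0.095,"jaw":0},
    {"x":0.58,"y":-0.715,"z":0,"wx":0,"wy":0,"wz":-0.095,"jaw":0},
    {"x":0.58,"y":-0.715,"z":0,"wx":0,"wy":0,"wz":-0.095,"jaw":0},
    {"x":0.58,"y":-0.715,"z":0,"wx":0,"wy":0,"wz":-0.095,"jaw":0},
  ],
)

```text
t: 1.57
position: [0.5567, 0.05, 0.4043]
eef_rot: [179.9, 0.2, 113.7]
ft_force: [-0.0, 0.9, 0.5]
grip_width: 0.0001
grip_force: 0.0
```

```bash
python3 - <<'E'
from h import *
s=telemetry.sense();c=vision.get_calibration('wrist');p,d=vision.read_camera('wrist')
print(s['t'],s['position'],s['eef_rot'],s['grip_width'])
np.savez('w1.npz',p=p,d=d,**c);cv2.imwrite('pics/w2.png',cv2.resize(p[:,:,::-1],(768,576)))
E
```

```text
1.5667 [0.55670746 0.04997169 0.40426893] [1.79932284e+02 1.50719605e-01 1.13722936e+02] 0.00012002129372526326
```

View pics/w2.png

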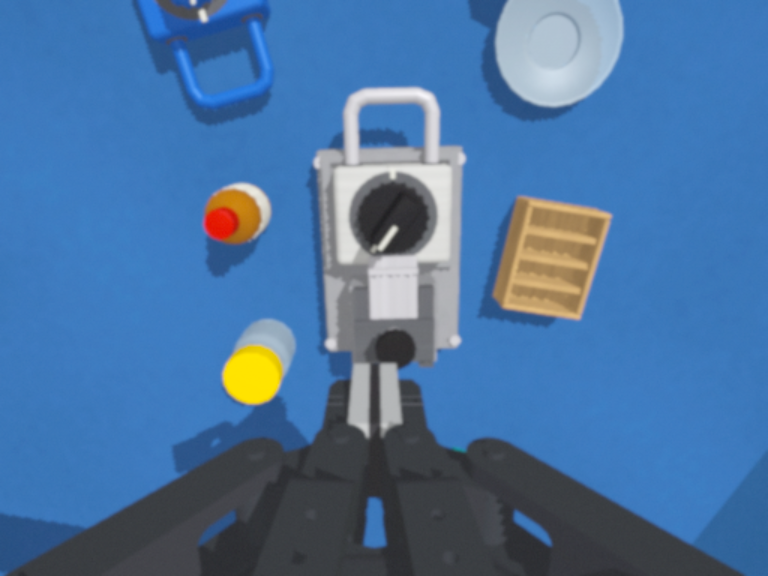

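The wrist view (1.5x) shows the cap at (395,348), the dial at (392,215) with its pointer to the lower left (~140° ccw, so 4 clicks), the index at (392,176), and the crown at (392,96).

```bash
cat >> h.py <<'E'
def look(name):
    s=telemetry.sense();c=vision.get_calibration('wrist');p,d=vision.read_camera('wrist')
    cv2.imwrite(f'pics/{name}.png',cv2.resize(p[:,:,::-1],(768,576)));return s,c,p,d
def measure(p,c,exp):
    # exp: dict of expected world points; dark blob centroid near, on its plane
    g=p.max(2);o={}
    for n,(X,r) in exp.items():
        u=proj(X,c);m=np.zeros(g.shape,np.uint8);cv2.circle(m,tuple(int(round(a)) for a in u),r,1,-1)
        m&=(g<75).astype(np.uint8);k,l,st,ce=cv2.connectedComponentsWithStats(m)
        i=1+np.argmax(st[1:,4]);cn=max(cv2.findContours((l==i).astype(np.uint8),0,1)[0],key=cv2.contourArea)
        (a,b),rr=cv2.minEnclosingCircle(cn);o[n]=(ray(a,b,X[2],c),(a,b),rr,ce[i])
    return o
E
python3 - <<'E'
from h import *
z=np.load('w1.npz');c={k:z[k] for k in('intrinsics','R','t')};p=z['p'];d=z['d']
K=c['intrinsics']
for n,u,v,h in(('cap',395,347,.088),('dial',392.5,216,.060),('index',392,176,.056),('crown',392,95.5,.0445),('crown L',352,98,.044),('crown R',432,98,.044),('LBL',334,166,.055),('LBR',450,164,.055),('stain',240,212,.0),('jar',265,350,0)):
    X=ray(u/1.5,v/1.5,h,c);print(n,X.round(4))
o=measure(p,c,{'cap':(ray(395/1.5,347/1.5,.088,c),14),'dial':(ray(392.5/1.5,216/1.5,.062,c),32)})
for n,v in o.items(): print(n,v)
W=pts(d,c)
for u,v in((395,345),(392,96),(360,200),(395,200)):print(W[int(v/1.5),int(u/1.5)].round(4))
E
```

```text
cap [0.589  0.0112 0.088 ]
dial [0.5564 0.082  0.06  ]
index [0.5461 0.1042 0.056 ]
crown [0.5268 0.1479 0.0445]
crown L [0.5047 0.1366 0.044 ]
crown R [0.5502 0.1566 0.044 ]
LBL [0.5105 0.0951 0.055 ]
LBR [0.5763 0.1254 0.055 ]
stain [0.4558 0.0308 0.    ]
jar [ 0.5117 -0.0686  0.    ]
cap (array([0.58881083, 0.00991674, 0.088     ]), (262.5350341796875, 232.42037963867188), 13.65687370300293, array([262.85050505, 231.28686869]))
dial (array([0.55651603, 0.08074628, 0.062     ]), (261.3260803222656, 145.63043212890625), 23.92351722717285, array([261.57751938, 144.14793282]))
[0.5884 0.0119 0.0868]
[0.5267 0.1475 0.0444]
[0.5336 0.0825 0.0537]
[0.5523 0.093  0.0704]
```

send_rows(
  series=[
    {"x":0.13,"y":-0.157,"z":-0.2,"wx":0,"wy":0,"wz":0.004,"jaw":0},
    {"x":0.13,"y":-0.157,"z":-0.35,"wx":0,"wy":0,"wz":0.004,"jaw":0},
    {"x":0.13,"y":-0.157,"z":-0.5,"wx":0,"wy":0,"wz":0.004,"jaw":0},
    {"x":0.13,"y":-0.157,"z":-0.53,"wx":0,"wy":0,"wz":0.004,"jaw":0},
    {"x":0.13,"y":-0.157,"z":-0.53,"wx":0,"wy":0,"wz":0.004,"jaw":0},
    {"x":0.13,"y":-0.157,"z":-0.53,"wx":0,"wy":0,"wz":0.004,"jaw":0},
  ],
)

```text
t: 2.12
position: [0.5849, 0.0155, 0.271]
eef_rot: [-179.8, -0.1, 114.7]
ft_force: [0.5, 0.2, 0.8]
grip_width: -0.0003
grip_force: 0.0
```

```bash
python3 - <<'E'
from h import *
s,c,p,d=look('w3')
print(s['t'],s['position'],s['eef_rot'],s['ft_force'])
E
```

```text
2.1167 [0.58485149 0.01551345 0.27101718] [-1.79775421e+02 -1.43134542e-01  1.14747290e+02] [0.45323447 0.15177022 0.78880135]
```

View pics/w3.png

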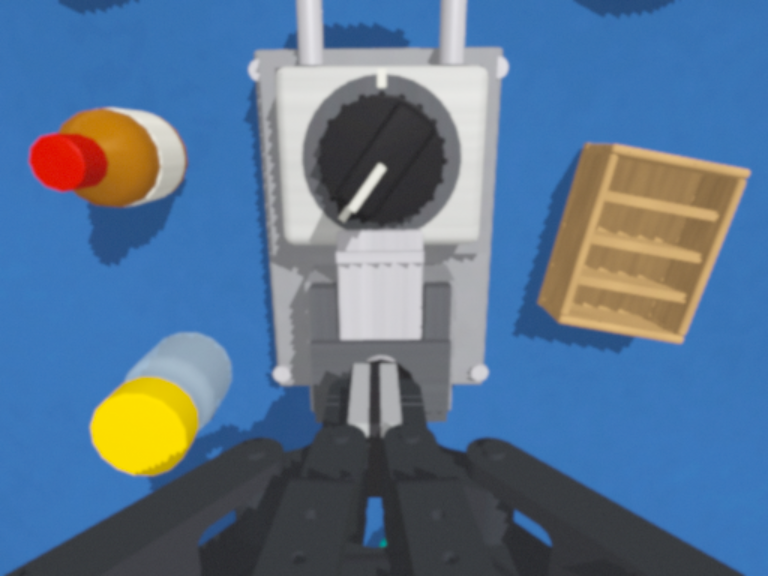

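The fingertips end at (375,363), right over the black cap (350–412, 360–400), and the pointer is clearly at the lower left of the dial. I'll re-measure the dial and index from here.

```bash
python3 - <<'E'
from h import *
s=telemetry.sense();print(s['position'],s['eef_rot'],s['t'])
c=vision.get_calibration('wrist')
for n,u,v,h in(('dialdisc',382,155,.062),('index',381.5,80,.056),('LBL',280,68,.055),('LBR',487,68,.055),('LBl2',287,243,.055),('LBr2',478,243,.055),('ptr0',382,168,.091),('ptr1',345,217,.082),('capfront',380,359,.088),('screwL',282,374,.03),('screwR',479,373,.03),('sU',255,70,.03),('sUR',501,68,.03)):
    print(n,ray(u/1.5,v/1.5,h,c).round(4))
E
```

```text
[0.58587865 0.01550403 0.27282122] [-1.79993322e+02 -2.64540538e-02  1.14759012e+02] 2.1667
dialdisc [0.5585 0.0826 0.062 ]
index [0.5479 0.1051 0.056 ]
LBL [0.5144 0.0939 0.055 ]
LBR [0.5794 0.1239 0.055 ]
LBl2 [0.5393 0.0377 0.055 ]
LBr2 [0.6059 0.0684 0.055 ]
ptr0 [0.5592 0.08   0.091 ]
ptr1 [0.5552 0.0606 0.082 ]
capfront [0.5854 0.0224 0.088 ]
screwL [ 0.5587 -0.0287  0.03  ]
screwR [0.6433 0.0109 0.03  ]
sU [0.5005 0.0901 0.03  ]
sUR [0.5879 0.1312 0.03  ]
```

send_rows(
  series=[
    {"x":0.022,"y":-0.022,"z":0,"wx":0,"wy":0,"wz":0.001,"jaw":0},
    {"x":0.022,"y":-0.022,"z":-0.02,"wx":0,"wy":0,"wz":0.001,"jaw":0},
    {"x":0.022,"y":-0.022,"z":-0.04,"wx":0,"wy":0,"wz":0.001,"jaw":0},
    {"x":0.022,"y":-0.022,"z":-0.055,"wx":0,"wy":0,"wz":0.001,"jaw":0},
    {"x":0.022,"y":-0.022,"z":-0.07,"wx":0,"wy":0,"wz":0.001,"jaw":0},
    {"x":0.022,"y":-0.022,"z":-0.085,"wx":0,"wy":0,"wz":0.001,"jaw":0},
    {"x":0.022,"y":-0.022,"z":-0.095,"wx":0,"wy":0,"wz":0.001,"jaw":0},
    {"x":0.022,"y":-0.022,"z":-0.095,"wx":0,"wy":0,"wz":0.001,"jaw":0},
    {"x":0.022,"y":-0.022,"z":-0.095,"wx":0,"wy":0,"wz":0.001,"jaw":0},
  ],
)

```text
t: 2.92
position: [0.5921, 0.0091, 0.2509]
eef_rot: [179.8, 0.1, 114.9]
ft_force: [-1.8, 0.8, 10.2]
grip_width: 0.0
grip_force: 5.3
```

```bash
python3 - <<'E'
from h import *
s,c,p,d=look('w4')
print(s['t'],s['position'],s['eef_rot'],s['ft_force'])
E
```

```text
2.9167 [0.59211284 0.00911453 0.25090159] [1.79791189e+02 1.03288353e-01 1.14881817e+02] [-1.79368486  0.83617667 10.1774014 ]
```

View pics/w4.png

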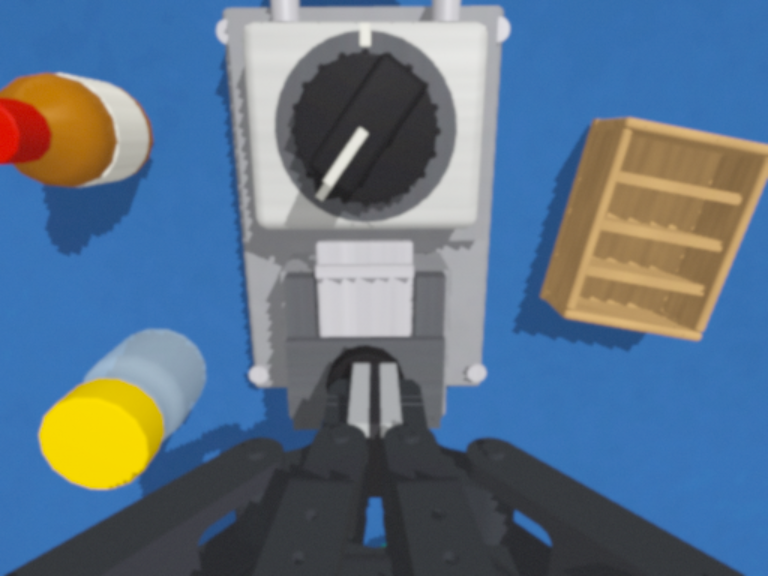

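The keeper's front edge (row ~240) is now clear of the lock's edge (row ~228), at about 10 N. I'll push a little further to be sure of the stop.

send_rows(
  series=[
    {"x":0,"y":0,"z":-0.008,"wx":0,"wy":0,"wz":0,"jaw":0},
    {"x":0,"y":0,"z":-0.014,"wx":0,"wy":0,"wz":0,"jaw":0},
    {"x":0,"y":0,"z":-0.016,"wx":0,"wy":0,"wz":0,"jaw":0},
    {"x":0,"y":0,"z":-0.016,"wx":0,"wy":0,"wz":0,"jaw":0},
    {"x":0,"y":0,"z":-0.016,"wx":0,"wy":0,"wz":0,"jaw":0},
  ],
)

```text
t: 3.38
position: [0.5922, 0.0092, 0.2493]
eef_rot: [179.7, 0.1, 114.9]
ft_force: [-5.8, -0.5, 26.2]
grip_width: -0.0003
grip_force: 13.2
```

send_rows(
  series=[
    {"x":0,"y":0,"z":0.12,"wx":0,"wy":0,"wz":0,"jaw":0},
    {"x":0,"y":0,"z":0.24,"wx":0,"wy":0,"wz":0,"jaw":0},
    {"x":-0.07,"y":0.15,"z":0.27,"wx":0,"wy":0,"wz":-0.04,"jaw":40},
    {"x":-0.138,"y":0.287,"z":0.27,"wx":0,"wy":0,"wz":-0.08,"jaw":40},
    {"x":-0.138,"y":0.287,"z":0.27,"wx":0,"wy":0,"wz":-0.12,"jaw":40},
    {"x":-0.138,"y":0.287,"z":0.27,"wx":0,"wy":0,"wz":-0.16,"jaw":40},
    {"x":-0.138,"y":0.287,"z":0.27,"wx":0,"wy":0,"wz":-0.2,"jaw":40},
    {"x":-0.138,"y":0.287,"z":0.27,"wx":0,"wy":0,"wz":-0.2,"jaw":40},
    {"x":-0.138,"y":0.287,"z":0.27,"wx":0,"wy":0,"wz":-0.2,"jaw":40},
  ],
)

```text
t: 4.13
position: [0.5569, 0.0809, 0.3121]
eef_rot: [180.0, -0.0, 79.1]
ft_force: [0.3, -0.6, 0.3]
grip_width: 0.0401
grip_force: 0.0
```

```bash
python3 - <<'E'
from h import *
s,c,p,d=look('w5')
print(s['t'],s['position'],s['eef_rot'],s['grip_width'],proj(s['position']-[0,0,.16],c)*1.5)
E
```

```text
4.1333 [0.55685253 0.08094254 0.31208591] [ 1.79992147e+02 -4.89991436e-03  7.90566512e+01] 0.040098239919596476 [374.13711646 415.14807671]
```

View pics/w5.png

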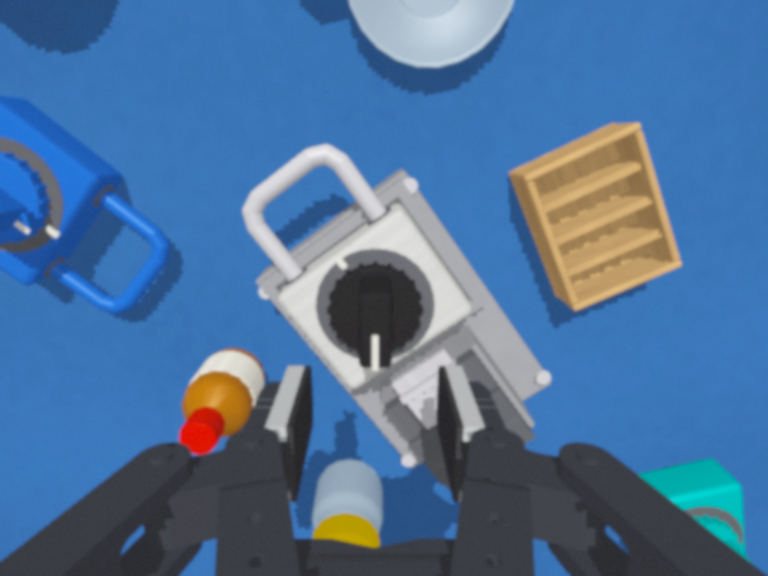

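The pointer line (375,350) sits vertical on the tool's centre column (374), so the sideways alignment is good. I'll check the position along the bar.

```bash
python3 - <<'E'
from h import *
s=telemetry.sense();c=vision.get_calibration('wrist');P=s['position']
for h in(.091,.062):print(proj([P[0],P[1],h],c)*1.5)
for n,u,v,h in(('tipend',375,372,.082),('barback',375,277,.091),('line start',375,335,.091),('disc',375,305,.063)):print(n,ray(u/1.5,v/1.5,h,c).round(4))
E
```

```text
[374.12027615 335.66294555]
[374.09081537 311.87596159]
tipend [0.5533 0.0599 0.082 ]
barback [0.5621 0.1055 0.091 ]
line start [0.5574 0.081  0.091 ]
disc [0.5581 0.0844 0.063 ]
```

send_rows(
  series=[
    {"x":0.003,"y":0.007,"z":-0.15,"wx":0,"wy":0,"wz":0,"jaw":40},
    {"x":0.003,"y":0.007,"z":-0.25,"wx":0,"wy":0,"wz":0,"jaw":40},
    {"x":0.003,"y":0.007,"z":-0.286,"wx":0,"wy":0,"wz":0,"jaw":40},
    {"x":0.003,"y":0.007,"z":-0.286,"wx":0,"wy":0,"wz":0,"jaw":30},
    {"x":0.003,"y":0.007,"z":-0.286,"wx":0,"wy":0,"wz":0,"jaw":8},
    {"x":0.003,"y":0.007,"z":-0.286,"wx":0,"wy":0,"wz":0,"jaw":8},
    {"x":0.003,"y":0.007,"z":-0.286,"wx":0,"wy":0,"wz":0,"jaw":8},
    {"x":0.003,"y":0.007,"z":-0.286,"wx":0,"wy":0,"wz":0,"jaw":8},
    {"x":0.003,"y":0.007,"z":-0.286,"wx":0,"wy":0,"wz":0,"jaw":8},
  ],
)

```text
t: 4.93
position: [0.558, 0.0826, 0.2411]
eef_rot: [179.9, -0.0, 78.9]
ft_force: [0.2, -0.5, -3.2]
grip_width: 0.0129
grip_force: 63.4
```

Gripped at 13 mm. Turning clockwise 108° (3 clicks).

send_rows(
  series=[
    {"x":0,"y":0,"z":0,"wx":0,"wy":0,"wz":-0.03,"jaw":8},
    {"x":0,"y":0,"z":0,"wx":0,"wy":0,"wz":-0.06,"jaw":8},
    {"x":0,"y":0,"z":0,"wx":0,"wy":0,"wz":-0.09,"jaw":8},
    {"x":0,"y":0,"z":0,"wx":0,"wy":0,"wz":-0.12,"jaw":8},
    {"x":0,"y":0,"z":0,"wx":0,"wy":0,"wz":-0.15,"jaw":8},
    {"x":0,"y":0,"z":0,"wx":0,"wy":0,"wz":-0.18,"jaw":8},
    {"x":0,"y":0,"z":0,"wx":0,"wy":0,"wz":-0.21,"jaw":8},
    {"x":0,"y":0,"z":0,"wx":0,"wy":0,"wz":-0.24,"jaw":8},
    {"x":0,"y":0,"z":0,"wx":0,"wy":0,"wz":-0.27,"jaw":8},
    {"x":0,"y":0,"z":0,"wx":0,"wy":0,"wz":-0.3,"jaw":8},
    {"x":0,"y":0,"z":0,"wx":0,"wy":0,"wz":-0.3,"jaw":8},
  ],
)

```text
t: 5.85
position: [0.5583, 0.0822, 0.2411]
eef_rot: [179.9, -0.1, 24.8]
ft_force: [1.4, -1.4, -3.2]
grip_width: 0.0127
grip_force: 63.3
```

send_rows(
  series=[
    {"x":0,"y":0,"z":0,"wx":0,"wy":0,"wz":-0.03,"jaw":8},
    {"x":0,"y":0,"z":0,"wx":0,"wy":0,"wz":-0.06,"jaw":8},
    {"x":0,"y":0,"z":0,"wx":0,"wy":0,"wz":-0.09,"jaw":8},
    {"x":0,"y":0,"z":0,"wx":0,"wy":0,"wz":-0.12,"jaw":8},
    {"x":0,"y":0,"z":0,"wx":0,"wy":0,"wz":-0.15,"jaw":8},
    {"x":0,"y":0,"z":0,"wx":0,"wy":0,"wz":-0.18,"jaw":8},
    {"x":0,"y":0,"z":0,"wx":0,"wy":0,"wz":-0.21,"jaw":8},
    {"x":0,"y":0,"z":0,"wx":0,"wy":0,"wz":-0.24,"jaw":8},
    {"x":0,"y":0,"z":0,"wx":0,"wy":0,"wz":-0.27,"jaw":8},
    {"x":0,"y":0,"z":0,"wx":0,"wy":0,"wz":-0.3,"jaw":8},
    {"x":0,"y":0,"z":0,"wx":0,"wy":0,"wz":-0.305,"jaw":8},
    {"x":0,"y":0,"z":0,"wx":0,"wy":0,"wz":-0.305,"jaw":8},
  ],
)

```text
t: 6.85
position: [0.5583, 0.0814, 0.2412]
eef_rot: [179.9, -0.2, -29.8]
ft_force: [1.0, -5.9, -1.0]
grip_width: 0.0126
grip_force: 63.6
```

send_rows(
  series=[
    {"x":0,"y":0,"z":0,"wx":0,"wy":0,"wz":0,"jaw":40},
    {"x":0,"y":0,"z":0,"wx":0,"wy":0,"wz":0,"jaw":40},
    {"x":0,"y":0,"z":0,"wx":0,"wy":0,"wz":0,"jaw":40},
    {"x":0,"y":0,"z":0.12,"wx":0,"wy":0,"wz":0,"jaw":40},
    {"x":0,"y":0,"z":0.2,"wx":0,"wy":0,"wz":0.03,"jaw":40},
    {"x":0,"y":0,"z":0.28,"wx":0,"wy":0,"wz":0.07,"jaw":40},
    {"x":0,"y":0,"z":0.28,"wx":0,"wy":0,"wz":0.4,"jaw":40},
    {"x":0,"y":0,"z":0.28,"wx":0,"wy":0,"wz":0.4,"jaw":40},
    {"x":0,"y":0,"z":0.28,"wx":0,"wy":0,"wz":0.4,"jaw":40},
    {"x":0,"y":0,"z":0.28,"wx":0,"wy":0,"wz":0.4,"jaw":40},
    {"x":0,"y":0,"z":0.28,"wx":0,"wy":0,"wz":0.4,"jaw":40},
    {"x":0,"y":0,"z":0.28,"wx":0,"wy":0,"wz":0.4,"jaw":40},
  ],
)

```text
t: 7.85
position: [0.5578, 0.083, 0.3108]
eef_rot: [-180.0, -0.0, 25.9]
ft_force: [1.0, -0.8, -0.2]
grip_width: 0.0402
grip_force: 0.0
```

send_rows(
  series=[
    {"x":0,"y":0,"z":0,"wx":0,"wy":0,"wz":0.8,"jaw":40},
    {"x":0,"y":0,"z":0,"wx":0,"wy":0,"wz":0.8,"jaw":40},
    {"x":0,"y":0,"z":0,"wx":0,"wy":0,"wz":0.8,"jaw":40},
    {"x":0,"y":0,"z":0,"wx":0,"wy":0,"wz":0.8,"jaw":40},
    {"x":0,"y":0,"z":0,"wx":0,"wy":0,"wz":0.8,"jaw":40},
    {"x":0,"y":0,"z":0,"wx":0,"wy":0,"wz":0.8,"jaw":40},
    {"x":0,"y":0,"z":0,"wx":0,"wy":0,"wz":0.8,"jaw":40},
    {"x":0,"y":0,"z":0,"wx":0,"wy":0,"wz":0.8,"jaw":40},
    {"x":0,"y":0,"z":0,"wx":0,"wy":0,"wz":0.8,"jaw":40},
    {"x":0,"y":0,"z":0,"wx":0,"wy":0,"wz":0.8,"jaw":40},
  ],
)

```text
t: 8.68
position: [0.5578, 0.083, 0.3107]
eef_rot: [180.0, -0.0, 97.6]
ft_force: [-0.6, -0.7, -0.4]
grip_width: 0.04
grip_force: 0.0
```

send_rows(
  series=[
    {"x":0,"y":0,"z":0,"wx":0,"wy":0,"wz":0.297,"jaw":40},
    {"x":0,"y":0,"z":0,"wx":0,"wy":0,"wz":0.297,"jaw":40},
    {"x":0,"y":0,"z":0,"wx":0,"wy":0,"wz":0.297,"jaw":40},
    {"x":0,"y":0,"z":0,"wx":0,"wy":0,"wz":0.297,"jaw":40},
    {"x":0,"y":0,"z":0,"wx":0,"wy":0,"wz":0.297,"jaw":40},
    {"x":0,"y":0,"z":0,"wx":0,"wy":0,"wz":0.297,"jaw":40},
    {"x":0,"y":0,"z":0,"wx":0,"wy":0,"wz":0.297,"jaw":40},
    {"x":0,"y":0,"z":0,"wx":0,"wy":0,"wz":0.297,"jaw":40},
    {"x":0,"y":0,"z":0,"wx":0,"wy":0,"wz":0.297,"jaw":40},
  ],
)

```text
t: 9.43
position: [0.5578, 0.083, 0.3107]
eef_rot: [180.0, 0.0, 150.7]
ft_force: [0.0, 0.3, 0.4]
grip_width: 0.0398
grip_force: 0.0
```

```bash
python3 - <<'E'
from h import *
s,c,p,d=look('w6')
print(s['t'],s['position'],s['eef_rot'],s['grip_width'],proj([*s['position'][:2],.091],c)*1.5,proj([*s['position'][:2],.062],c)*1.5)
E
```

```text
9.4333 [0.55780009 0.0829668  0.31069215] [1.79958121e+02 4.87975118e-03 1.50738641e+02] 0.039801172659871695 [371.87465215 335.49659825] [372.05953463 311.53404732]
```

View pics/w6.png

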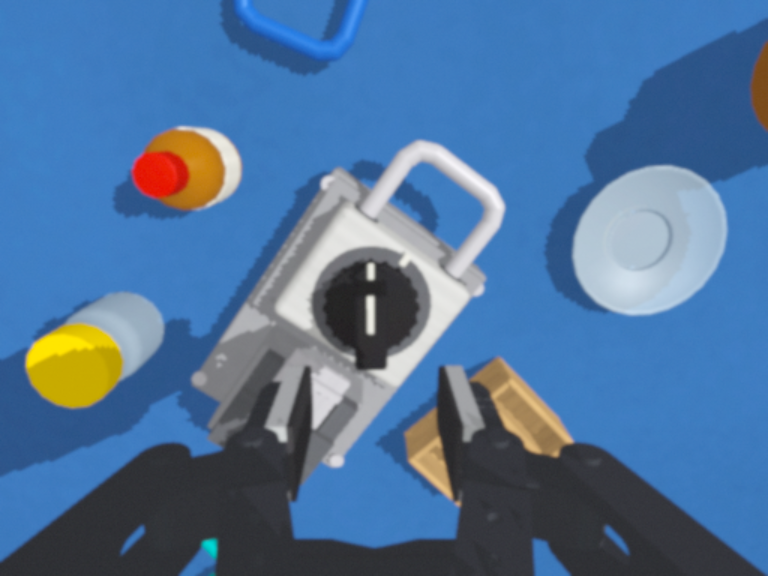

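The pointer now points up along the tool (371,265–335), one click left of the index at (405,258). I'll regrip and turn the last click.

send_rows(
  series=[
    {"x":0,"y":0,"z":-0.15,"wx":0,"wy":0,"wz":0,"jaw":40},
    {"x":0,"y":0,"z":-0.25,"wx":0,"wy":0,"wz":0,"jaw":40},
    {"x":0,"y":0,"z":-0.28,"wx":0,"wy":0,"wz":0,"jaw":40},
    {"x":0,"y":0,"z":-0.28,"wx":0,"wy":0,"wz":0,"jaw":30},
    {"x":0,"y":0,"z":-0.28,"wx":0,"wy":0,"wz":0,"jaw":8},
    {"x":0,"y":0,"z":-0.28,"wx":0,"wy":0,"wz":0,"jaw":8},
    {"x":0,"y":0,"z":-0.28,"wx":0,"wy":0,"wz":0,"jaw":8},
    {"x":0,"y":0,"z":-0.28,"wx":0,"wy":0,"wz":0,"jaw":8},
    {"x":0,"y":0,"z":-0.28,"wx":0,"wy":0,"wz":0,"jaw":8},
  ],
)

```text
t: 10.23
position: [0.5579, 0.0822, 0.2414]
eef_rot: [-180.0, 0.1, 150.6]
ft_force: [-1.1, -3.8, 0.8]
grip_width: 0.0129
grip_force: 62.9
```

send_rows(
  series=[
    {"x":0,"y":0,"z":0,"wx":0,"wy":0,"wz":-0.03,"jaw":8},
    {"x":0,"y":0,"z":0,"wx":0,"wy":0,"wz":-0.06,"jaw":8},
    {"x":0,"y":0,"z":0,"wx":0,"wy":0,"wz":-0.09,"jaw":8},
    {"x":0,"y":0,"z":0,"wx":0,"wy":0,"wz":-0.12,"jaw":8},
    {"x":0,"y":0,"z":0,"wx":0,"wy":0,"wz":-0.15,"jaw":8},
    {"x":0,"y":0,"z":0,"wx":0,"wy":0,"wz":-0.18,"jaw":8},
    {"x":0,"y":0,"z":0,"wx":0,"wy":0,"wz":-0.2,"jaw":8},
    {"x":0,"y":0,"z":0,"wx":0,"wy":0,"wz":-0.2,"jaw":8},
    {"x":0,"y":0,"z":0,"wx":0,"wy":0,"wz":-0.2,"jaw":8},
    {"x":0,"y":0,"z":0,"wx":0,"wy":0,"wz":-0.2,"jaw":8},
  ],
)

```text
t: 11.07
position: [0.5576, 0.0814, 0.2414]
eef_rot: [-180.0, 0.1, 114.6]
ft_force: [-3.4, -7.5, 4.0]
grip_width: 0.0128
grip_force: 63.2
```

send_rows(
  series=[
    {"x":0,"y":0,"z":0,"wx":0,"wy":0,"wz":0,"jaw":40},
    {"x":0,"y":0,"z":0,"wx":0,"wy":0,"wz":0,"jaw":40},
    {"x":0,"y":0,"z":0,"wx":0,"wy":0,"wz":0,"jaw":40},
    {"x":0,"y":0,"z":0.12,"wx":0,"wy":0,"wz":0,"jaw":40},
    {"x":0,"y":0,"z":0.24,"wx":0,"wy":0,"wz":0,"jaw":40},
    {"x":0,"y":0,"z":0.35,"wx":0,"wy":0,"wz":0,"jaw":28},
    {"x":0,"y":0,"z":0.35,"wx":0,"wy":0,"wz":0,"jaw":28},
    {"x":0,"y":0,"z":0.35,"wx":0,"wy":0,"wz":0,"jaw":28},
  ],
)

```text
t: 11.73
position: [0.5588, 0.083, 0.3302]
eef_rot: [179.7, 0.1, 114.6]
ft_force: [0.4, 0.3, -0.0]
grip_width: 0.0281
grip_force: 0.0
```

```bash
python3 - <<'E'
from h import *
s,c,p,d=look('w7')
print(s['t'],s['position'],s['eef_rot'])
O=np.array([.558,.0825]);ax=np.array([-.4226,.9063]);ay=np.array([-.9063,-.4226])
# white line on dark bar
m=np.zeros(p.shape[:2],np.uint8);u=proj([*(O),.085],c);cv2.circle(m,tuple(int(a) for a in u),22,1,-1)
g=(p.min(2)>150).astype(np.uint8)&m
for cn in cv2.findContours(g,0,1)[0]:
    if cv2.contourArea(cn)>8: print(cv2.minAreaRect(cn),[ray(*q,.091,c).round(4)[:2].tolist() for q in (cn[cn[:,0,1].argmin(),0],cn[cn[:,0,1].argmax(),0])])
# crown: depth points 0.03<z<0.05 ahead of lock
W=pts(d,c);L=np.stack([(W[...,:2]-O)@ax,(W[...,:2]-O)@ay],-1)
k=(W[...,2]>.036)&(W[...,2]<.05)&(L[...,0]>.066)&(L[...,0]<.1)&(abs(L[...,1])<.02)
print('crown pts',k.sum(),L[k].mean(0),np.percentile(L[k][:,0],[2,98]),W[k][:,2].max())
q=L[k];print('slope',np.polyfit(q[:,1],q[:,0],1))
k=(W[...,2]>.05)&(W[...,2]<.058)&(abs(L[...,0])<.05)&(abs(L[...,1])<.05);print('body',np.percentile(L[k],[1,99],axis=0),cv2.minAreaRect(W[k][:,:2].astype(np.float32)*1000))
k=(W[...,2]>.058)&(W[...,2]<.066)&(L[...,0]<-.02)&(L[...,0]>-.06)&(abs(L[...,1])<.02);print('keeper front',L[k][:,0].max() if k.any() else None)
E
```

```text
11.7333 [0.55877576 0.08304388 0.33019964] [1.79676431e+02 8.15364727e-02 1.14611723e+02]
((244.0, 200.5), (23.0, 4.0), 90.0) [[0.5497, 0.0972], [0.5563, 0.0824]]
crown pts 662 [ 7.40527971e-02 -4.10530040e-05] [0.06944985 0.07824234] 0.04486376377028026
slope [0.01451714 0.07405339]
body [[-0.04701264 -0.03631149]
 [ 0.03181264  0.03759513]] ((560.8424682617188, 74.3782958984375), (75.75666809082031, 82.2957763671875), 24.322763442993164)
keeper front -0.03653839599319113
```

View pics/w7.png

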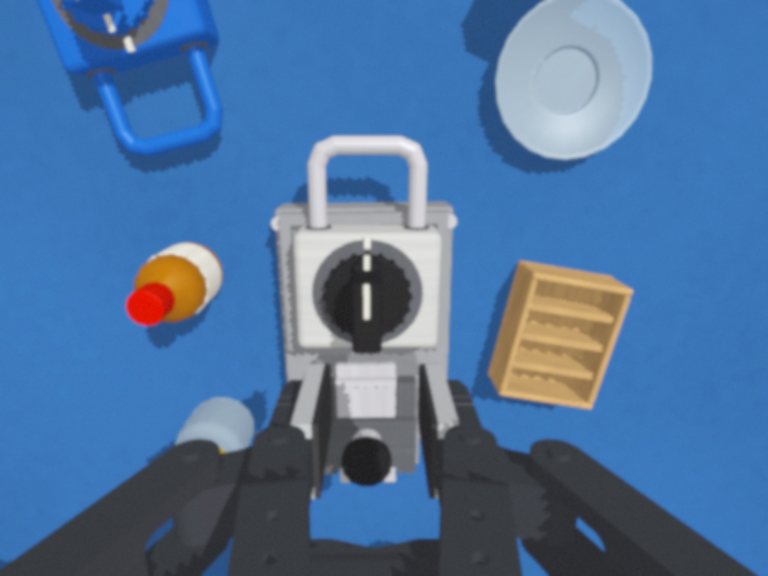

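The pointer (366,240–320) lines up with the index, the keeper is drawn back about 11 mm, and the crown is at lock x = 74 mm. Next I move over the crown at yaw 25.

send_rows(
  series=[
    {"x":-0.128,"y":0.266,"z":0,"wx":0,"wy":0,"wz":-0.498,"jaw":24},
    {"x":-0.128,"y":0.266,"z":0,"wx":0,"wy":0,"wz":-0.498,"jaw":24},
    {"x":-0.128,"y":0.266,"z":0,"wx":0,"wy":0,"wz":-0.498,"jaw":24},
    {"x":-0.128,"y":0.266,"z":0,"wx":0,"wy":0,"wz":-0.498,"jaw":24},
    {"x":-0.128,"y":0.266,"z":0,"wx":0,"wy":0,"wz":-0.498,"jaw":24},
    {"x":-0.128,"y":0.266,"z":0,"wx":0,"wy":0,"wz":-0.498,"jaw":24},
    {"x":-0.128,"y":0.266,"z":0,"wx":0,"wy":0,"wz":-0.498,"jaw":24},
    {"x":-0.128,"y":0.266,"z":0,"wx":0,"wy":0,"wz":-0.498,"jaw":24},
    {"x":-0.128,"y":0.266,"z":0,"wx":0,"wy":0,"wz":-0.498,"jaw":24},
    {"x":-0.128,"y":0.266,"z":0,"wx":0,"wy":0,"wz":-0.498,"jaw":24},
    {"x":-0.128,"y":0.266,"z":0,"wx":0,"wy":0,"wz":-0.498,"jaw":24},
    {"x":-0.128,"y":0.266,"z":0,"wx":0,"wy":0,"wz":-0.498,"jaw":24},
  ],
)

```text
t: 12.78
position: [0.5251, 0.1491, 0.326]
eef_rot: [-179.9, 0.2, 28.9]
ft_force: [-0.2, 0.0, 0.2]
grip_width: 0.0239
grip_force: 0.0
```

send_rows(
  series=[
    {"x":0,"y":0,"z":-0.15,"wx":0,"wy":0,"wz":-0.026,"jaw":24},
    {"x":0,"y":0,"z":-0.2,"wx":0,"wy":0,"wz":-0.026,"jaw":24},
    {"x":0,"y":0,"z":-0.2,"wx":0,"wy":0,"wz":-0.026,"jaw":24},
  ],
)

```text
t: 13.03
position: [0.5234, 0.1487, 0.2733]
eef_rot: [-179.8, 0.6, 24.5]
ft_force: [-0.9, -1.2, -0.4]
grip_width: 0.0239
grip_force: 0.0
```

send_rows(
  series=[
    {"x":0,"y":0,"z":0,"wx":0,"wy":0,"wz":0,"jaw":24},
    {"x":0,"y":0,"z":0,"wx":0,"wy":0,"wz":0,"jaw":24},
  ],
)

```text
t: 13.2
position: [0.526, 0.1492, 0.2778]
eef_rot: [-180.0, 0.0, 24.5]
ft_force: [0.5, 0.8, 0.6]
grip_width: 0.0242
grip_force: 0.0
```

```bash
python3 - <<'E'
from h import *
s,c,p,d=look('w8')
print(s['t'],s['position'],s['eef_rot'])
O=np.array([.558,.0825]);ax=np.array([-.4226,.9063]);ay=np.array([-.9063,-.4226])
W=pts(d,c);L=np.stack([(W[...,:2]-O)@ax,(W[...,:2]-O)@ay],-1)
k=(W[...,2]>.036)&(W[...,2]<.05)&(L[...,0]>.062)&(L[...,0]<.1)&(abs(L[...,1])<.02)
print('crown',k.sum(),L[k].mean(0),np.percentile(L[k][:,0],[2,98]),'tcp',(s['position'][:2]-O)@ax,(s['position'][:2]-O)@ay)
E
```

```text
13.2 [0.52600083 0.1491933  0.27780782] [-1.79985235e+02  2.19405941e-02  2.45419083e+01]
crown 755 [ 0.07403878 -0.00035511] [0.06961123 0.07837486] tcp 0.07396698527213869 0.0008162578325840129
```

send_rows(
  series=[
    {"x":0,"y":0.002,"z":-0.1,"wx":0,"wy":0,"wz":0.002,"jaw":24},
    {"x":0,"y":0.002,"z":-0.2,"wx":0,"wy":0,"wz":0.002,"jaw":24},
    {"x":0,"y":0.002,"z":-0.28,"wx":0,"wy":0,"wz":0.002,"jaw":24},
    {"x":0,"y":0.002,"z":-0.325,"wx":0,"wy":0,"wz":0.002,"jaw":24},
    {"x":0,"y":0.002,"z":-0.325,"wx":0,"wy":0,"wz":0.002,"jaw":24},
    {"x":0,"y":0.002,"z":-0.325,"wx":0,"wy":0,"wz":0.002,"jaw":4},
    {"x":0,"y":0.002,"z":-0.325,"wx":0,"wy":0,"wz":0.002,"jaw":4},
    {"x":0,"y":0.002,"z":-0.325,"wx":0,"wy":0,"wz":0.002,"jaw":4},
    {"x":0,"y":0.002,"z":-0.325,"wx":0,"wy":0,"wz":0.002,"jaw":4},
  ],
)

```text
t: 14.0
position: [0.5262, 0.1495, 0.1978]
eef_rot: [180.0, -0.1, 24.9]
ft_force: [1.1, -0.6, -1.5]
grip_width: 0.007
grip_force: 58.5
```

send_rows(
  series=[
    {"x":-0.006,"y":0.012,"z":0,"wx":0,"wy":0,"wz":0,"jaw":4},
    {"x":-0.012,"y":0.025,"z":0,"wx":0,"wy":0,"wz":0,"jaw":4},
    {"x":-0.018,"y":0.038,"z":0,"wx":0,"wy":0,"wz":0,"jaw":4},
    {"x":-0.024,"y":0.051,"z":0,"wx":0,"wy":0,"wz":0,"jaw":4},
    {"x":-0.03,"y":0.064,"z":0,"wx":0,"wy":0,"wz":0,"jaw":4},
    {"x":-0.034,"y":0.072,"z":0,"wx":0,"wy":0,"wz":0,"jaw":4},
    {"x":-0.034,"y":0.072,"z":0,"wx":0,"wy":0,"wz":0,"jaw":4},
    {"x":-0.034,"y":0.072,"z":0,"wx":0,"wy":0,"wz":0,"jaw":4},
    {"x":-0.034,"y":0.072,"z":0,"wx":0,"wy":0,"wz":0,"jaw":4},
  ],
)

```text
t: 14.75
position: [0.518, 0.1666, 0.1969]
eef_rot: [179.8, -0.0, 25.0]
ft_force: [4.0, -11.9, 1.2]
grip_width: 0.0068
grip_force: 59.0
```

send_rows(
  series=[
    {"x":0.001,"y":-0.003,"z":0,"wx":0,"wy":0,"wz":0,"jaw":26},
    {"x":0.001,"y":-0.003,"z":0,"wx":0,"wy":0,"wz":0,"jaw":26},
    {"x":0.001,"y":-0.003,"z":0,"wx":0,"wy":0,"wz":0,"jaw":26},
    {"x":0.001,"y":-0.003,"z":0.12,"wx":0,"wy":0,"wz":0,"jaw":26},
    {"x":0.001,"y":-0.003,"z":0.26,"wx":0,"wy":0,"wz":0,"jaw":26},
    {"x":0.001,"y":-0.003,"z":0.4,"wx":0,"wy":0,"wz":0,"jaw":26},
    {"x":0.001,"y":-0.003,"z":0.54,"wx":0,"wy":0,"wz":0.03,"jaw":85},
    {"x":0.16,"y":-0.33,"z":0.54,"wx":0,"wy":0,"wz":0.25,"jaw":85},
    {"x":0.16,"y":-0.33,"z":0.54,"wx":0,"wy":0,"wz":0.25,"jaw":85},
    {"x":0.16,"y":-0.33,"z":0.54,"wx":0,"wy":0,"wz":0.25,"jaw":85},
    {"x":0.16,"y":-0.33,"z":0.54,"wx":0,"wy":0,"wz":0.25,"jaw":85},
    {"x":0.16,"y":-0.33,"z":0.54,"wx":0,"wy":0,"wz":0.25,"jaw":85},
  ],
)

```text
t: 15.75
position: [0.5575, 0.0846, 0.3317]
eef_rot: [-180.0, -0.1, 65.3]
ft_force: [-0.3, 0.8, -0.6]
grip_width: 0.0849
grip_force: 0.0
```

send_rows(
  series=[
    {"x":0,"y":0,"z":0,"wx":0,"wy":0,"wz":0.29,"jaw":85},
    {"x":0,"y":0,"z":0,"wx":0,"wy":0,"wz":0.29,"jaw":85},
    {"x":0,"y":0,"z":0,"wx":0,"wy":0,"wz":0.29,"jaw":85},
    {"x":0,"y":0,"z":0,"wx":0,"wy":0,"wz":0.29,"jaw":85},
    {"x":0,"y":0,"z":0,"wx":0,"wy":0,"wz":0.29,"jaw":85},
    {"x":0,"y":0,"z":0,"wx":0,"wy":0,"wz":0.29,"jaw":85},
    {"x":0,"y":0,"z":0,"wx":0,"wy":0,"wz":0.29,"jaw":85},
    {"x":0,"y":0,"z":0,"wx":0,"wy":0,"wz":0.29,"jaw":85},
    {"x":0,"y":0,"z":0,"wx":0,"wy":0,"wz":0.29,"jaw":85},
    {"x":0,"y":0,"z":0,"wx":0,"wy":0,"wz":0.29,"jaw":85},
  ],
)

```text
t: 16.58
position: [0.557, 0.0856, 0.3315]
eef_rot: [-180.0, -0.0, 117.2]
ft_force: [-0.6, -0.7, -0.1]
grip_width: 0.0849
grip_force: 0.0
```

```bash
cat > m.py <<'E'
from h import *
import sys
s,c,p,d=look(sys.argv[1])
print(s['t'],s['position'],s['eef_rot'],s['grip_width'])
O=np.array([.558,.0825]);ax=np.array([-.4226,.9063]);ay=np.array([-.9063,-.4226])
W=pts(d,c);L=np.stack([(W[...,:2]-O)@ax,(W[...,:2]-O)@ay],-1)
k=(W[...,2]>.036)&(W[...,2]<.05)&(L[...,0]>.062)&(L[...,0]<.115)&(abs(L[...,1])<.018)
print('crown',k.sum(),L[k].mean(0),np.percentile(L[k][:,0],[2,98]),'tcp',(s['position'][:2]-O)@ax,(s['position'][:2]-O)@ay)
k=(W[...,2]>.051)&(W[...,2]<.058)&(L[...,0]>-.028)&(abs(L[...,0])<.05)&(abs(L[...,1])<.05)
r=[]
for a in np.arange(-.024,.03,.006):
    q=L[k&(abs(L[...,0]-a)<.002)]
    if len(q)>20: r.append((a,q[:,1].min(),q[:,1].max()))
r=np.array(r);print('body y edges',np.median(r[:,1:],axis=0),'x max',np.percentile(L[k][:,0],99),'slope',np.polyfit(r[:,0],r[:,1],1)[0],np.polyfit(r[:,0],r[:,2],1)[0])
k=(W[...,2]>.04)&(abs(L[...,0])<.03)&(abs(L[...,1])>.045)&(abs(L[...,1])<.08)&(W[...,2]<.1);print('near objects',k.sum(), L[k].min(0) if k.any() else '')
k=(W[...,2]>.058)&(W[...,2]<.066)&(L[...,0]<-.02)&(L[...,0]>-.06)&(abs(L[...,1])<.02);print('keeper front',L[k][:,0].max() if k.any() else None)
E
python3 m.py w9
```

```text
16.5833 [0.55701384 0.08564352 0.33152707] [-1.79987510e+02 -4.83246669e-02  1.17197173e+02] 0.0849307061773512
crown 631 [ 0.09269061 -0.00022633] [0.08843549 0.09712104] tcp 0.003265727227896617 -0.00043469690005939663
body y edges [-0.03693153  0.03746123] x max 0.032120312632680594 slope 0.004859021521807066 -0.007115207326160632
near objects 0 
keeper front -0.037026016071493945
```

send_rows(
  series=[
    {"x":-0.002,"y":-0.004,"z":-0.15,"wx":0,"wy":0,"wz":-0.012,"jaw":85},
    {"x":-0.002,"y":-0.004,"z":-0.26,"wx":0,"wy":0,"wz":-0.012,"jaw":85},
    {"x":-0.002,"y":-0.004,"z":-0.36,"wx":0,"wy":0,"wz":-0.012,"jaw":85},
    {"x":-0.002,"y":-0.004,"z":-0.42,"wx":0,"wy":0,"wz":-0.012,"jaw":85},
    {"x":-0.002,"y":-0.004,"z":-0.46,"wx":0,"wy":0,"wz":-0.012,"jaw":85},
    {"x":-0.002,"y":-0.004,"z":-0.5,"wx":0,"wy":0,"wz":-0.012,"jaw":85},
    {"x":-0.002,"y":-0.004,"z":-0.525,"wx":0,"wy":0,"wz":-0.012,"jaw":85},
    {"x":-0.002,"y":-0.004,"z":-0.525,"wx":0,"wy":0,"wz":-0.012,"jaw":85},
  ],
)

```text
t: 17.3
position: [0.5567, 0.0841, 0.1996]
eef_rot: [-179.9, -0.0, 115.1]
ft_force: [-0.5, -0.5, 0.5]
grip_width: 0.0853
grip_force: 0.0
```

send_rows(
  series=[
    {"x":0,"y":0,"z":0,"wx":0,"wy":0,"wz":0,"jaw":70},
    {"x":0,"y":0,"z":0,"wx":0,"wy":0,"wz":0,"jaw":70},
    {"x":0,"y":0,"z":0,"wx":0,"wy":0,"wz":0,"jaw":70},
    {"x":0,"y":0,"z":0,"wx":0,"wy":0,"wz":0,"jaw":70},
    {"x":0,"y":0,"z":0,"wx":0,"wy":0,"wz":0,"jaw":70},
  ],
)

```text
t: 17.72
position: [0.5564, 0.0839, 0.2012]
eef_rot: [-180.0, 0.0, 115.1]
ft_force: [-4.1, -2.1, 7.3]
grip_width: 0.0745
grip_force: 76.3
```

send_rows(
  series=[
    {"x":0,"y":0,"z":0.02,"wx":0,"wy":0,"wz":0,"jaw":70},
    {"x":0,"y":0,"z":0.05,"wx":0,"wy":0,"wz":0,"jaw":70},
    {"x":0,"y":0,"z":0.08,"wx":0,"wy":0,"wz":0,"jaw":70},
    {"x":0,"y":0,"z":0.12,"wx":0,"wy":0,"wz":0,"jaw":70},
    {"x":0,"y":0,"z":0.12,"wx":0,"wy":0,"wz":0,"jaw":70},
  ],
)

```text
t: 18.13
position: [0.5581, 0.0843, 0.2328]
eef_rot: [179.7, 0.1, 115.1]
ft_force: [0.5, 0.2, -3.8]
grip_width: 0.0745
grip_force: 75.3
```

send_rows(
  series=[
    {"x":0,"y":0,"z":0.08,"wx":0,"wy":0,"wz":0,"jaw":70},
    {"x":0,"y":0,"z":0.16,"wx":0,"wy":0,"wz":0,"jaw":70},
    {"x":0,"y":0,"z":0.26,"wx":0,"wy":0,"wz":0,"jaw":70},
    {"x":0,"y":0,"z":0.36,"wx":0,"wy":0,"wz":0,"jaw":70},
    {"x":0,"y":0,"z":0.44,"wx":0,"wy":0,"wz":0,"jaw":70},
    {"x":0,"y":0,"z":0.5,"wx":0,"wy":0,"wz":0,"jaw":70},
    {"x":0,"y":0,"z":0.52,"wx":0,"wy":0,"wz":0,"jaw":70},
    {"x":0,"y":0,"z":0.52,"wx":0,"wy":0,"wz":0,"jaw":70},
    {"x":0,"y":0,"z":0.52,"wx":0,"wy":0,"wz":0,"jaw":70},
    {"x":0,"y":0,"z":0.52,"wx":0,"wy":0,"wz":0,"jaw":70},
    {"x":0,"y":0,"z":0.52,"wx":0,"wy":0,"wz":0,"jaw":70},
  ],
)

```text
t: 19.05
position: [0.5562, 0.084, 0.3589]
eef_rot: [-179.8, -0.1, 115.1]
ft_force: [-0.0, -0.7, -4.2]
grip_width: 0.0744
grip_force: 75.4
```

```bash
python3 - <<'E'
from h import *
s,c,p,d=look('w10');print(s['t'],s['position'],s['ft_force'],s['grip_width'],s['grip_force'],s['joint_velocities'])
O=np.array([.558,.0825]);ax=np.array([-.4226,.9063]);ay=np.array([-.9063,-.4226])
W=pts(d,c);L=np.stack([(W[...,:2]-O)@ax,(W[...,:2]-O)@ay],-1)
k=(W[...,2]>.12)&(L[...,0]>.06)&(L[...,0]<.115)&(abs(L[...,1])<.018)
print('crown',k.sum(),L[k].mean(0),np.percentile(W[k][:,2],[5,50,99]))
k=(W[...,2]>.14)&(W[...,2]<.2)&(L[...,0]>.02)&(L[...,0]<.045)&(abs(L[...,1])<.015);print('body front x',np.percentile(L[k][:,0],99),np.median(W[k][:,2]))
E
```

```text
19.05 [0.55624246 0.08401561 0.35888609] [-0.03954057 -0.65913384 -4.18081509] 0.07443714375717878 75.44908404350281 [-0.00285759  0.04194254 -0.23497641 -0.01288844  0.13035438  0.01609519]
crown 3415 [9.01625457e-02 3.67117209e-05] [0.19789037 0.20037693 0.32682368]
body front x 0.03368374128088728 0.19314990447380193
```

Crown is about 200 mm up and the shackle is still out, so I'm handing in.

```bash
python3 -c "
from workcell import workorder
print(workorder.close_job())"
```

```text
the job is handed in; nothing more can be done
None
```

I handed the job in at about 19 s; the gripper holds the open lock still, about 180 mm above the bench, with the shackle about 18 mm out and the keeper last measured drawn back about 11 mm, but the hand-in returned no verdict.

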